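# Line up the amplifier modules by height beside the controller

### The job

Stand the four amplifier modules from the bench on the four rubber pads of the white shelf, one to each pad, in order of height: the tallest next to the black controller box, then each shorter than the last, the shortest next to the low aluminium end stop. Each should stand upright in the middle of its pad, with its long side along the row; do not tip any module over on the way.

Things in the scene. Friction and masses are not known exactly. Their poses are not given: they have to be found in the camera images.
- mod_116: loose amplifier module, the tallest of four: upright aluminium box with a black front and top plate, 4 rows of white sockets on its +x face, 40 mm along its x, 56 mm along its y, 116 mm high, about 0.29 kg; starts standing upright on the bench. Origin: centre of its underside, z up
- mod_94: loose amplifier module, the second tallest of four: upright aluminium box with a black front and top plate, 3 rows of white sockets on its +x face, 40 mm along its x, 56 mm along its y, 94 mm high, about 0.25 kg; starts standing upright on the bench. Origin: centre of its underside, z up
- mod_72: loose amplifier module, the third tallest of four: upright aluminium box with a black front and top plate, 2 rows of white sockets on its +x face, 40 mm along its x, 56 mm along its y, 72 mm high, about 0.22 kg; starts standing upright on the bench. Origin: centre of its underside, z up
- mod_50: loose amplifier module, the shortest of four: upright aluminium box with a black front and top plate, 1 row of white sockets on its +x face, 40 mm along its x, 56 mm along its y, 50 mm high, about 0.18 kg; starts standing upright on the bench. Origin: centre of its underside, z up
- pad_a: one of four alike black rubber pads in a straight row on the white shelf board, 80 mm between centres, fixed; 52 mm along its x (across the row), 68 mm along its y (along the row), 3 mm thick, top 21 mm above the bench; the letters say nothing of the order. Origin: centre of its underside. A steel rail, top 49 mm above the bench, runs 90 mm from the row's centre line on its +x side
- pad_b: one of four alike black rubber pads in a straight row on the white shelf board, 80 mm between centres, fixed; 52 mm along its x (across the row), 68 mm along its y (along the row), 3 mm thick, top 21 mm above the bench; the letters say nothing of the order. Origin: centre of its underside. A steel rail, top 49 mm above the bench, runs 90 mm from the row's centre line on its +x side
- pad_c: one of four alike black rubber pads in a straight row on the white shelf board, 80 mm between centres, fixed; 52 mm along its x (across the row), 68 mm along its y (along the row), 3 mm thick, top 21 mm above the bench; the letters say nothing of the order. Origin: centre of its underside. A steel rail, top 49 mm above the bench, runs 90 mm from the row's centre line on its +x side
- pad_d: one of four alike black rubber pads in a straight row on the white shelf board, 80 mm between centres, fixed; 52 mm along its x (across the row), 68 mm along its y (along the row), 3 mm thick, top 21 mm above the bench; the letters say nothing of the order. Origin: centre of its underside. A steel rail, top 49 mm above the bench, runs 90 mm from the row's centre line on its +x side
- controller: fixed black controller box at one end of the row (left or right by chance), 90 mm along its x, 60 mm along its y, 70 mm high, plus a 10 mm aluminium dial on top. Its centre is in line with the pads, 90 mm from the centre of the nearest pad, its axes parallel to theirs. Origin: centre of its underside, 18 mm above the bench
- end_stop: fixed low aluminium end stop (90 x 50 mm foot with a 22 mm high rib) at the other end of the row, in line with the pads, 90 mm from the centre of the nearest pad. Origin: centre of its underside, 18 mm above the bench
Mind the look-alikes: they are no part of the job. Leave any red look-alike of the mod_116 alone.

How it is judged:
By the outcome, as a careful person would: the job done as asked, in the order asked, and still so for the second after the job is handed in, with the robot touching nothing.
It also fails if it takes over 106 s, if anything falls off the work surface, if the arm or the gripper's body presses on something with over 40 N, if the wrist force passes 120 N, or if a joint passes its speed limit or range.

### The arm

A 6-joint arm with a two-finger parallel gripper is mounted at the origin on the work surface. World frame = base frame: x ahead of the robot, y to its left, z up, the work surface at z = 0. Lengths are in mm, angles in degrees, forces in N, time in s.
With the tool pointing down it reaches from about 300 to 850 mm from the base axis. Payload 4.2 kg.
Tool frame: the origin (TCP) lies at the very end of the fingers, on their centre line; the grasp point (between the pads) lies 19 mm behind it; x points along the fingers, y is the direction in which the jaws open and shut, and the axes are right-handed (so a half turn about x gives the same grasp; the last joint's range is limited). The gripper opens to 91 mm and grips with 3 to 60 N. Pads are 32 mm wide; open, the fingers measure 118 mm over their backs; the gripper's body (76 mm by 178 mm) begins 60 mm behind the grasp point.
Start: joints at [73.224, 18.312, 89.639, -0, 72.044, -1.146], TCP at [154.923, 553.753, 213.976] pointing down, gripper open.
Joint ranges: [-177.97, 177.97], [-48.28, 115.42], [12.27, 149.76], [-77.06, 257.06], [2.81, 150.46], [-146.56, 146.56]. Speed limits (degrees/s): [147.25, 147.25, 180, 180, 180, 180].

### API

Orientations are given as [roll, pitch, yaw] about the fixed x, y, z axes, in that order (R = Rz(yaw) Ry(pitch) Rx(roll)).
In Python, from workcell import sensors, grab_frame, job_done, finder gives the robot as it stands.
- The arm moves only by the tool play_rows, never from a script. Its argument "motion" is a list of rows, each a list of 5 numbers: the shift along the world's x, y, z in m, then the turn about the world's z in rad, then the opening, from 0 (shut) to 1 (fully open). In form: [[tx, ty, tz, roll, fingers], ...]. A call has exactly 8 rows; each row is the pose to reach, as a shift and turn from the pose commanded when the call began; what a row does not reach only later rows make up. A row lasts 1/12 s, in which the tool goes at most 41.7 mm and 7.16 degrees, less where a joint would pass 70% of its speed; a pose out of reach is approached as far as the arm can. A call with a gripper value outside its range is refused whole. The fingers move at their own pace and stop on an object; "squeeze" is the grip in N (left out, the last holds). Time passes only in rows, so rows that repeat a pose let the fingers close, or fill a call up. It gives the time, the measured TCP pose, the force and the opening at its end, in the units of the state.
- sensors.state(): the state, without advancing time (a new reading comes with each control period).
- grab_frame(name): name is "scene" or "top" or "wrist"; returns a dict with "img" (420x560x3 uint8, blue, green, red), "fx", "fy", "cx", "cy" (pixels), "k1" (the pictures are not rectified: a ray, as slopes to the right and down, at radius r is drawn at 1 + k1 r^2 times it, then the intrinsics apply), "rvec" (rotation vector, rad) and "tvec" (3), from world to camera coordinates, as OpenCV has them; the wrist camera has in their place "tool_from_camera" (4x4, takes a point from camera to tool coordinates, whose origin is the TCP and whose axes are the tool frame's). Camera axes: x right, y down, z forward; pixel columns grow to the right and rows downward; lengths in mm; the calibration is good to about 2 mm. A picture is of the moment at which its call begins: read the wrist's pose just before it. There is no depth.
- job_done(): hands the job in, once; it reports no verdict.
Trained networks look in a picture, given as the dict that the camera call returned (one of the last four; its "shot" number tells which), for a name from the list of things; names that differ only in an ending like _2 or _b are one class to them, and where a whole thing is asked for, a point or a joint stands for the part that bears it (a point fixed in the world has none). Each returns a list of dicts, best first, with "conf" (0 to 1); they miss things now and then, are a little off and sometimes report something else, mostly with a low value. They report only what shows in the picture. A call takes as long as a camera call. They do not tell look-alikes from the thing itself.
- finder.spot_in(picture, label): "point" ([column, row] in pixels, amid what is visible of it).
- finder.spot_point(picture, label): "point" ([column, row] in pixels: a listed point, or the origin of a listed thing).
The state is a dict: "time_s": time; "qpos": joint angles; "qvel": joint speeds; "effort": joint torques, N m; "ee_pos": TCP position; "ee_rot": TCP orientation; "force": force on the tool from outside, world axes, zero at the start; "torque": the same for the moment, N m; "gripper_width": finger opening in mm.
Only numpy, scipy, OpenCV 4.12 (cv2) and the standard library are available. Lean on these libraries where they do the work, as an engineer would, in place of code of your own. Each camera call takes 0.05 s, during which the arm holds its last target.

## Working session

There is one attempt and no reset: what is moved stays moved. The work goes in short steps, Python scripts to look and compute and a tool call to move; the robot and the scene stay as the last step left them, time stands still between calls to the robot, and variables do not carry over. Pictures are saved under pics/ and viewed, and the job is handed in when it is done.

Besides the shell and the picture viewer there is one more tool, called after ">>>" as name(argument=value, ...), one argument or row to a line, values as JSON. play_rows: Moves the arm, as the interface text tells. Its arguments: {"type":"object","properties":{"motion":{"type":"array","items":{"type":"array","items":{"type":"number"}}},"squeeze":{"type":"number"}},"required":["motion"]}

```bash
mkdir -p pics; ls
python3 - <<'E'
from workcell import sensors, grab_frame
import cv2
s=sensors.state(); print(s)
for n in ["scene","top","wrist"]:
    f=grab_frame(n); cv2.imwrite(f"pics/{n}0.png",f["img"]); print(n,{k:v for k,v in f.items() if k!="img"})
E
```

```text
pics
{'time_s': 0.0, 'qpos': array([ 7.32237099e+01,  1.83509320e+01,  8.97078760e+01,  4.05141073e-04,
        7.20449113e+01, -1.14664315e+00]), 'qvel': array([-0.0658402 ,  0.00955345, -0.00753123,  0.11904034, -0.13916954,
       -0.03111587]), 'effort': array([-8.50916513e-05, -4.12462485e+01, -2.31968522e+01,  7.28584989e-02,
        4.57748270e-02, -1.25046563e-04]), 'ee_pos': array([154.76768837, 553.23346038, 213.117449  ]), 'ee_rot': array([ -91.35942238,   89.89628009, -106.98919459]), 'force': array([ 0.27982905,  0.1746007 , -0.37469927]), 'torque': array([0.02314878, 0.00750134, 0.00692004]), 'gripper_width': 91.11924399448054}
scene {'fx': 393.1069227075658, 'fy': 393.1069227075658, 'cx': 280.4752693480847, 'cy': 202.8216280526334, 'k1': -0.11582970041091059, 'rvec': array([ 2.16917784,  0.51162199, -0.25034984]), 'tvec': array([-492.72514557, -124.17461732, 1092.19129585]), 'shot': 1}
top {'fx': 544.6539587327712, 'fy': 544.6539587327712, 'cx': 276.2075182696165, 'cy': 204.17634850361034, 'k1': -0.21083119885407928, 'rvec': array([ 2.15804475, -2.15736669,  0.13266125]), 'tvec': array([ -25.70259627,  529.33038453, 1190.1867608 ]), 'shot': 2}
wrist {'fx': 326.80573928363276, 'fy': 326.80573928363276, 'cx': 276.59577546772016, 'cy': 211.0131722360262, 'k1': -0.033720169447018195, 'tool_from_camera': array([[-6.40911758e-04, -2.63830397e-01,  9.64568873e-01,
        -1.71074706e+02],
       [ 9.99999706e-01,  2.37929832e-04,  7.29532863e-04,
         3.69364961e-01],
       [-4.21972655e-04,  9.64569057e-01,  2.63830167e-01,
        -7.40043641e+01],
       [ 0.00000000e+00,  0.00000000e+00,  0.00000000e+00,
         1.00000000e+00]]), 'shot': 3}
```

View pics/scene0.png

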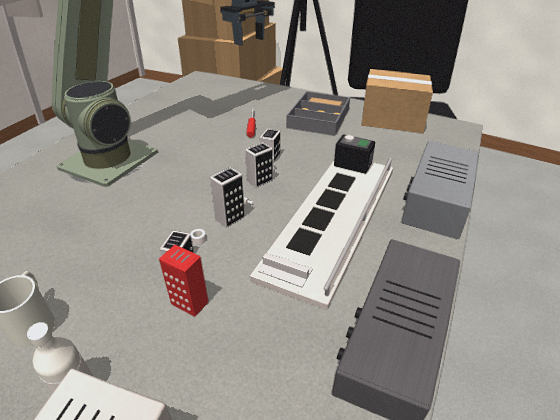

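View pics/top0.png

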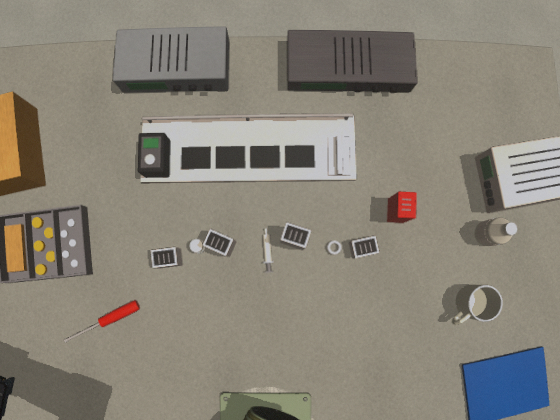

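View pics/wrist0.png

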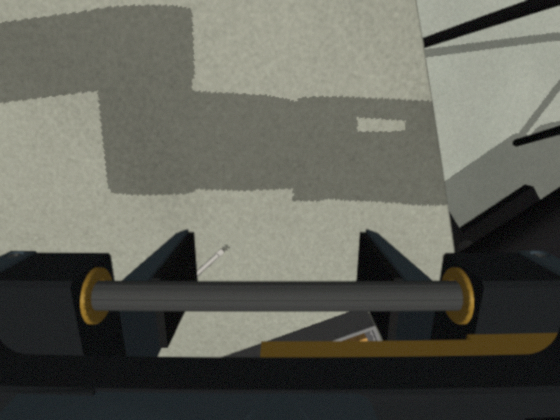

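The scene shows the four modules at about (271,143), (260,165), (228,197) and (177,242). The red look-alike is at (183,280). In the top view the modules are at (164,258), (218,242), (295,236) and (365,247), red is at (403,206), the controller is at (154,155) and the end stop is at (342,155). I'll crop in to check the heights.

Run:
```python
import cv2,numpy as np
a=cv2.imread("pics/scene0.png")[110:320,140:300]; cv2.imwrite("pics/sc_crop.png",cv2.resize(a,None,fx=2.8,fy=2.8,interpolation=cv2.INTER_CUBIC))
b=cv2.imread("pics/top0.png")
cv2.imwrite("pics/top_crop.png",cv2.resize(b[190:280,140:430],None,fx=2.75,fy=2.75,interpolation=cv2.INTER_CUBIC))
cv2.imwrite("pics/top_crop2.png",cv2.resize(b[105:195,130:370],None,fx=3.3,fy=3.3,interpolation=cv2.INTER_CUBIC))
```

```text
(no output)
```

View pics/sc_crop.png

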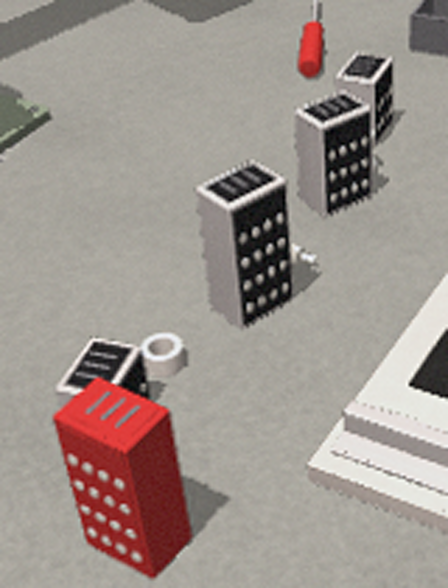

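View pics/top_crop.png

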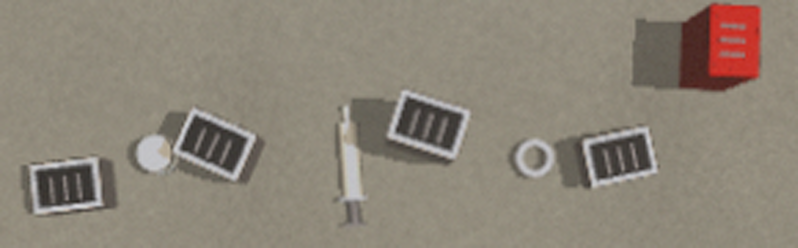

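View pics/top_crop2.png

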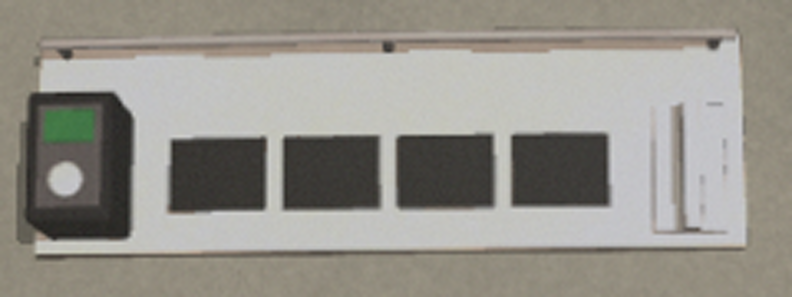

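The crop settles the choice. In the top view, (295,236) has 4 rows and is mod_116, and (218,242) has 3 rows and is mod_94. The lowest, at (365,247), is mod_50, and (164,258) is mod_72. The red one at (403,206) is the look-alike and stays put. Next I'll measure poses.

```bash
cat > h.py <<'E'
import numpy as np,cv2
from scipy.spatial.transform import Rotation as Rn
def ray(f,px,T=None):
    """pixel -> origin, direction in world; T: world_from_tool 4x4 for wrist"""
    d=np.array([(px[0]-f['cx'])/f['fx'],(px[1]-f['cy'])/f['fy']]); u=d.copy()
    for _ in range(30): u=d/(1+f['k1']*(u@u))
    v=np.array([u[0],u[1],1.])
    if T is None:
        R=cv2.Rodrigues(np.array(f['rvec']))[0]; return -R.T@f['tvec'],R.T@v
    M=T@f['tool_from_camera']; return M[:3,3],M[:3,:3]@v
def at(f,px,z,T=None):
    o,d=ray(f,px,T); return o+d*(z-o[2])/d[2]
def proj(f,P,T=None):
    P=np.asarray(P,float)
    if T is None:
        R=cv2.Rodrigues(np.array(f['rvec']))[0]; c=P@R.T+np.array(f['tvec'])
    else:
        M=np.linalg.inv(T@f['tool_from_camera']); c=P@M[:3,:3].T+M[:3,3]
    u=c[...,:2]/c[...,2:]; r2=(u**2).sum(-1,keepdims=True); u=u*(1+f['k1']*r2)
    return u*f['fx']+np.array([f['cx'],f['cy']])
def wT(s):
    T=np.eye(4); T[:3,:3]=Rn.from_euler('xyz',s['ee_rot'],degrees=True).as_matrix(); T[:3,3]=s['ee_pos']; return T
def box(x,y,yaw,h,z0=0,a=40,b=56):
    c,s=np.cos(np.radians(yaw)),np.sin(np.radians(yaw))
    return np.array([[x+c*i*a/2-s*j*b/2,y+s*i*a/2+c*j*b/2,z] for z in(z0,z0+h) for i,j in((1,1),(1,-1),(-1,-1),(-1,1))])
E
cat > m.py <<'E'
from h import *
from workcell import sensors,grab_frame
f=grab_frame("top"); im=f['img']; g=cv2.cvtColor(im,cv2.COLOR_BGR2GRAY); hsv=cv2.cvtColor(im,cv2.COLOR_BGR2HSV)
s=sensors.state(); T=wT(s); print("tool axes\n",T[:3,:3].round(3))
print("base cam",ray(f,(0,0))[0])
for n,c,h in(("116",(295,236),116),("94",(218,242),94),("72",(164,258),72),("50",(365,247),50)):
    x,y=c; w=20
    sub=cv2.resize(im[y-w:y+w,x-w:x+w],None,fx=4,fy=4,interpolation=cv2.INTER_CUBIC)
    gg=cv2.cvtColor(sub,cv2.COLOR_BGR2GRAY)
    # dark plate inside border
    m=(gg<85).astype(np.uint8); k,l,st,ce=cv2.connectedComponentsWithStats(m)
    i=l[4*w-20:4*w+20,4*w-20:4*w+20].ravel(); i=np.bincount(i[i>0]).argmax()
    mm=(l==i).astype(np.uint8); 
    cs,_=cv2.findContours(mm,cv2.RETR_EXTERNAL,cv2.CHAIN_APPROX_NONE); r=cv2.minAreaRect(max(cs,key=cv2.contourArea))
    bp=(cv2.boxPoints(r)+.5)/4-.5+[x-w,y-w]
    P=np.array([at(f,p,h) for p in bp])[:,:2]; ctr=P.mean(0); e=P[1]-P[0],P[2]-P[1]; 
    if np.linalg.norm(e[0])<np.linalg.norm(e[1]): e=e[::-1]
    print(n,"centre",ctr.round(1),"sides",[np.linalg.norm(q).round(1) for q in e],"yaw of y",(np.degrees(np.arctan2(e[0][1],e[0][0]))-90).round(1)%180)
for c in((196,158),(230,157),(265,157),(299,156)):
    x,y=c;w=24
    sub=cv2.resize(im[y-w:y+w,x-w:x+w],None,fx=4,fy=4,interpolation=cv2.INTER_CUBIC)
    gg=cv2.cvtColor(sub,cv2.COLOR_BGR2GRAY); m=(gg<125).astype(np.uint8); k,l,st,ce=cv2.connectedComponentsWithStats(m); mm=(l==l[4*w,4*w]).astype(np.uint8)
    cs,_=cv2.findContours(mm,cv2.RETR_EXTERNAL,cv2.CHAIN_APPROX_NONE); r=cv2.minAreaRect(max(cs,key=cv2.contourArea))
    bp=(cv2.boxPoints(r)+.5)/4-.5+[x-w,y-w]; P=np.array([at(f,p,21) for p in bp])[:,:2]
    e=P[1]-P[0],P[2]-P[1]; print("pad",P.mean(0).round(1),[np.linalg.norm(q).round(1) for q in e],np.degrees(np.arctan2(e[0][1],e[0][0])).round(1),np.degrees(np.arctan2(e[1][1],e[1][0])).round(1))
E
python3 m.py
```

```text
tool axes
 [[-0.     0.269  0.963]
 [-0.001  0.963 -0.269]
 [-1.    -0.001 -0.   ]]
base cam [ 379.16389911  -25.94057644 1246.17720615]
116 centre [455.6 -65.6] sides [np.float64(43.7), np.float64(27.5)] yaw of y 162.1
94 centre [441.3  99.5] sides [np.float64(44.7), np.float64(28.1)] yaw of y 156.3
72 centre [408.6 219.3] sides [np.float64(43.8), np.float64(28.4)] yaw of y 6.400000000000006
50 centre [ 433.1 -222. ] sides [np.float64(43.9), np.float64(27.6)] yaw of y 11.900000000000006
pad [639.2 160.7] [np.float64(70.1), np.float64(52.9)] -89.6 -178.2
pad [640.6  80.8] [np.float64(68.5), np.float64(52.4)] -89.3 -178.6
pad [641.5   1.4] [np.float64(68.6), np.float64(52.8)] -90.0 180.0
pad [642.7 -78.7] [np.float64(51.6), np.float64(68.0)] -0.1 -89.9
```

```bash
cat > ov.py <<'E'
from h import *
M={116:(455.6,-65.6,-17.9),94:(441.3,99.5,-23.7),72:(408.6,219.3,6.4),50:(433.1,-222,11.9)}
E
python3 - <<'E'
from ov import *
from workcell import grab_frame
for n,reg in(("scene",(110,320,140,380)),("top",(110,290,130,400))):
    f=grab_frame(n); im=f['img']; k=3; big=cv2.resize(im,None,fx=k,fy=k,interpolation=cv2.INTER_CUBIC)
    L=lambda P,c:[cv2.polylines(big,[np.round((proj(f,P)+.5)*k-.5).astype(np.int32)],True,c,1,cv2.LINE_AA)]
    for h,(x,y,a) in M.items():
        B=box(x,y,a,h); L(B[:4],(0,255,255)); L(B[4:],(0,255,0))
    for i in range(4):
        q=np.array([641.0,41.0])+np.array([-np.sin(.0147),np.cos(.0147)])*(i-1.5)*80
        L(box(q[0],q[1],.84,0,21,52,68)[:4],(0,0,255))
    a,b,c,d=reg; o=big[a*k:b*k,c*k:d*k]; s=min(800/o.shape[1],600/o.shape[0]); cv2.imwrite(f"pics/ov_{n}.png",cv2.resize(o,None,fx=s,fy=s,interpolation=cv2.INTER_AREA))
E
```

```text
(no output)
```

View pics/ov_scene.png

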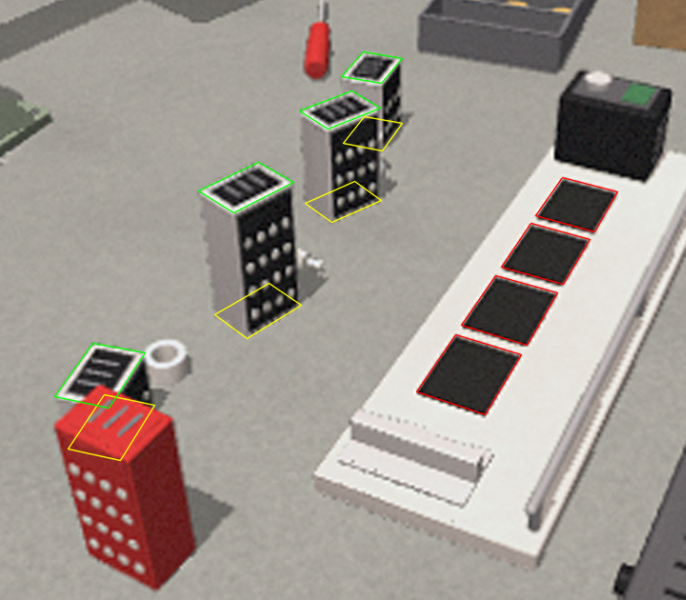

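View pics/ov_top.png

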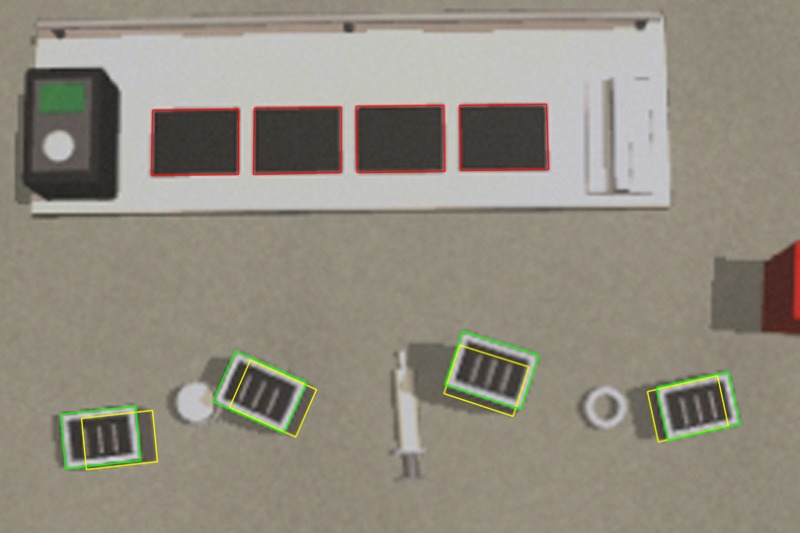

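Both overlays match. The heights fit, since the black top plates come out at about 44x28 mm on all four. I'm picking mod_116 first, heading for (455.6, -65.6) with the jaws at -17.9°.

>>> play_rows(
  motion=[
    [0.01, -0.02, 0, -0.05, 1],
    [0.025, -0.051, 0, -0.13, 1],
    [0.04, -0.082, 0, -0.21, 1],
    [0.055, -0.113, 0, -0.29, 1],
    [0.07, -0.144, 0, -0.37, 1],
    [0.085, -0.175, 0, -0.45, 1],
    [0.1, -0.206, 0, -0.53, 1],
    [0.115, -0.237, 0, -0.61, 1],
  ],
  squeeze=25,
)

```text
time_s: 0.97
ee_pos: [270.2, 315.2, 214.1]
ee_rot: [79.9, 90.0, 29.2]
force: [0.1, 0.7, -0.7]
gripper_width: 91.2
```

>>> play_rows(
  motion=[
    [0.015, -0.031, 0, -0.08, 1],
    [0.03, -0.062, 0, -0.16, 1],
    [0.045, -0.093, 0, -0.24, 1],
    [0.06, -0.124, 0, -0.32, 1],
    [0.075, -0.155, 0, -0.4, 1],
    [0.09, -0.186, 0, -0.48, 1],
    [0.105, -0.217, 0, -0.56, 1],
    [0.12, -0.248, 0, -0.64, 1],
  ],
)

```text
time_s: 1.63
ee_pos: [390.3, 67.1, 214.2]
ee_rot: [101.0, 89.9, 13.6]
force: [0.2, 0.2, 0.5]
gripper_width: 91.2
```

>>> play_rows(
  motion=[
    [0.015, -0.031, 0, -0.08, 1],
    [0.03, -0.062, 0, -0.16, 1],
    [0.045, -0.093, -0.01, -0.24, 1],
    [0.059, -0.124, -0.025, -0.32, 1],
    [0.0657, -0.1344, -0.045, -0.361, 1],
    [0.0657, -0.1344, -0.065, -0.361, 1],
    [0.0657, -0.1344, -0.074, -0.361, 1],
    [0.0657, -0.1344, -0.074, -0.361, 1],
  ],
)

```text
time_s: 2.3
ee_pos: [453.9, -65.4, 138.0]
ee_rot: [-82.8, 89.7, 169.3]
force: [0.1, 0.8, 0.7]
gripper_width: 91.3
```

```bash
cat > st.py <<'E'
from h import *
from workcell import sensors
s=sensors.state(); R=wT(s)[:3,:3]
print("t",s['time_s'],"pos",s['ee_pos'].round(1),"jaw deg",np.degrees(np.arctan2(R[1,1],R[0,1])).round(2),"tilt",R[:,0].round(4),"F",s['force'].round(1),"w",round(s['gripper_width'],1),"q",s['qpos'].round(0))
E
python3 st.py
python3 - <<'E'
from workcell import grab_frame
import cv2
for n in("wrist","top"):
    cv2.imwrite(f"pics/{n}1.png",grab_frame(n)['img'])
E
```

```text
t 2.3 pos [453.9 -65.4 138. ] jaw deg -17.95 tilt [-5.e-03  9.e-04 -1.e+00] F [0.1 0.8 0.7] w 91.3 q [-10.  12. 111.   0.  58.   8.]
```

View pics/wrist1.png

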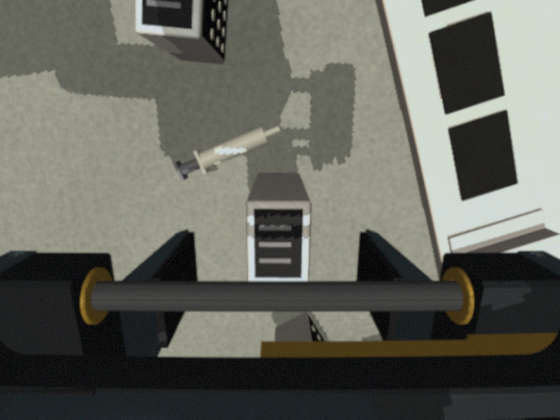

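The wrist view at (279,240) shows mod_116 centred between the fingers (195 to 362) and square to them. Descending and gripping.

>>> play_rows(
  motion=[
    [0, 0, -0.01, 0, 1],
    [0, 0, -0.03, 0, 1],
    [0, 0, -0.05, 0, 1],
    [0, 0, -0.07, 0, 1],
    [0, 0, -0.085, 0, 1],
    [0, 0, -0.09, 0, 1],
    [0, 0, -0.09, 0, 1],
    [0, 0, -0.09, 0, 0],
  ],
  squeeze=30,
)

```text
time_s: 3.07
ee_pos: [456.7, -65.5, 51.1]
ee_rot: [98.3, 89.9, -9.6]
force: [0.3, -0.8, -0.1]
gripper_width: 87.0
```

>>> play_rows(
  motion=[
    [0, 0, 0, 0, 0],
    [0, 0, 0, 0, 0],
    [0, 0, 0, 0, 0],
    [0, 0, 0, 0, 0],
    [0, 0, 0, 0, 0],
    [0, 0, 0, 0, 0],
    [0, 0, 0, 0, 0],
    [0, 0, 0, 0, 0],
  ],
)

```text
time_s: 3.73
ee_pos: [455.3, -65.6, 50.0]
ee_rot: [-85.6, 90.0, 166.5]
force: [-0.8, 0.4, 0.6]
gripper_width: 40.0
```

```bash
python3 st.py
```

```text
t 3.7333 pos [455.3 -65.6  50. ] jaw deg -17.94 tilt [-7.e-04  2.e-04 -1.e+00] F [-0.8  0.4  0.6] w 40.0 q [-10.  18. 117.   0.  44.   8.]
```

mod_116 is held at 40.0 mm. I'll lift it and carry it to the pad next to the controller at (639.2, 161.0).

>>> play_rows(
  motion=[
    [0, 0, 0.008, 0, 0],
    [0, 0, 0.025, 0, 0],
    [0.005, 0.006, 0.045, 0.01, 0],
    [0.015, 0.02, 0.06, 0.03, 0],
    [0.033, 0.04, 0.068, 0.06, 0],
    [0.053, 0.065, 0.07, 0.095, 0],
    [0.073, 0.09, 0.07, 0.13, 0],
    [0.093, 0.115, 0.07, 0.165, 0],
  ],
)

```text
time_s: 4.4
ee_pos: [549.1, 50.4, 120.3]
ee_rot: [-29.3, 90.0, -127.7]
force: [-0.1, -1.5, -3.8]
gripper_width: 39.9
```

>>> play_rows(
  motion=[
    [0.02, 0.025, 0, 0.035, 0],
    [0.04, 0.05, 0, 0.07, 0],
    [0.06, 0.074, 0, 0.105, 0],
    [0.075, 0.093, 0, 0.135, 0],
    [0.085, 0.106, 0, 0.155, 0],
    [0.0906, 0.1116, 0, 0.1626, 0],
    [0.0906, 0.1116, 0, 0.1626, 0],
    [0.0906, 0.1116, 0, 0.1626, 0],
  ],
)

```text
time_s: 5.07
ee_pos: [638.4, 160.3, 119.4]
ee_rot: [-62.2, 89.9, -151.4]
force: [-0.3, -0.4, -4.5]
gripper_width: 40.2
```

```bash
python3 st.py;  python3 - <<'E'
from workcell import grab_frame
import cv2
for n in("wrist","scene"):
    cv2.imwrite(f"pics/{n}2.png",grab_frame(n)['img'])
E
```

```text
t 5.0667 pos [638.4 160.3 119.4] jaw deg 0.83 tilt [-0.0021 -0.0011 -1.    ] F [-0.3 -0.4 -4.5] w 40.2 q [13. 30. 86. -0. 65. 12.]
```

View pics/scene2.png

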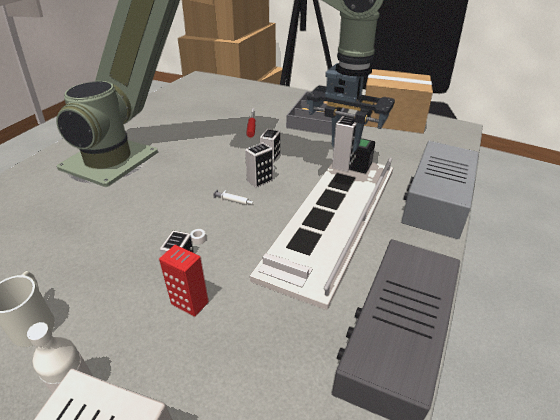

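View pics/wrist2.png

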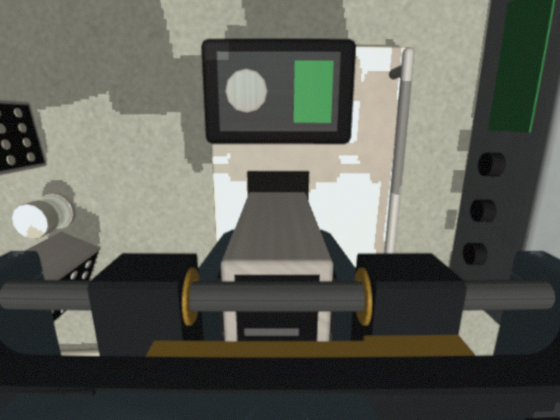

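The module hangs upright above the pad. Its pad edge shows at row 171, columns 248 to 309. I'll check pad alignment numerically in this wrist image.

Run:
```python
from h import *
from workcell import sensors,grab_frame
s=sensors.state(); f=grab_frame("wrist"); T=wT(s)
for p in((248,171),(309,171)): print(at(f,p,21,T).round(1))
# module bottom +y edge predicted
print(proj(f,box(639.2,161,.84,0,21,52,68)[:4],T).round(1))
b=box(s['ee_pos'][0],s['ee_pos'][1],.84,116,s['ee_pos'][2]-50); print(proj(f,b,T).round(1))
g=f['img']; cv2.imwrite("pics/w2c.png",cv2.resize(g[150:290,190:370],None,fx=4,fy=4,interpolation=cv2.INTER_CUBIC))
```

```text
[614.4 194.7  21. ]
[665.  195.4  21. ]
[[308.7 171.1]
 [306.7 247.8]
 [247.9 247.7]
 [246.  171.1]]
[[304.8 191.9]
 [303.1 266.4]
 [248.8 266.4]
 [246.8 191.9]
 [331.7 261.2]
 [324.9 390.9]
 [224.4 390.7]
 [216.9 261.2]]
```

View pics/w2c.png

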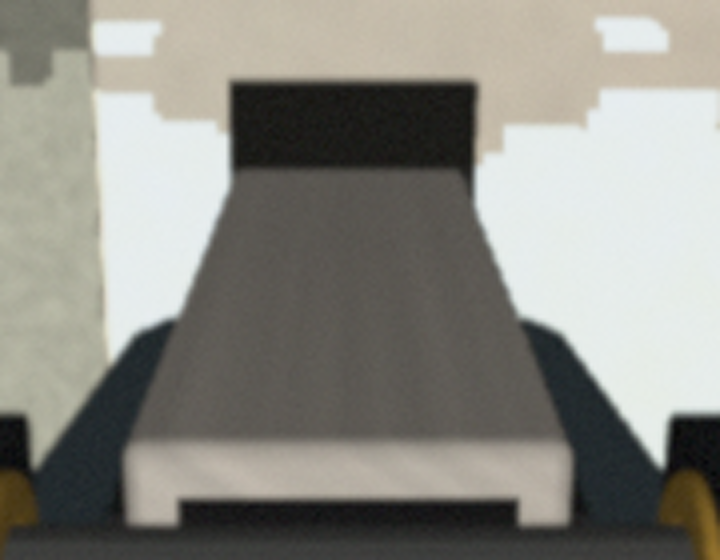

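Pad and module agree within about 1.5 mm, so I'm lowering and releasing.

>>> play_rows(
  motion=[
    [0, 0, -0.006, 0, 0],
    [0, 0, -0.018, 0, 0],
    [0, 0, -0.03, 0, 0],
    [0, 0, -0.04, 0, 0],
    [0, 0, -0.045, 0, 0],
    [0, 0, -0.0475, 0, 0],
    [0, 0, -0.0488, 0, 0],
    [0, 0, -0.0488, 0, 0],
  ],
)

```text
time_s: 5.88
ee_pos: [639.4, 161.0, 71.2]
ee_rot: [101.2, 90.0, 12.0]
force: [0.4, 0.8, -3.4]
gripper_width: 40.0
```

```bash
python3 st.py
```

```text
t 5.8833 pos [639.4 161.   71.2] jaw deg 0.84 tilt [ 6.e-04  1.e-04 -1.e+00] F [ 0.4  0.8 -3.4] w 40.0 q [13. 32. 89. -0. 59. 12.]
```

>>> play_rows(
  motion=[
    [0, 0, -0.0004, 0, 0],
    [0, 0, -0.0004, 0, 0.46],
    [0, 0, -0.0004, 0, 0.52],
    [0, 0, -0.0004, 0, 0.7],
    [0, 0, -0.0004, 0, 0.9],
    [0, 0, -0.0004, 0, 1],
    [0, 0, -0.0004, 0, 1],
    [0, 0, -0.0004, 0, 1],
  ],
)

```text
time_s: 6.55
ee_pos: [639.3, 161.0, 70.9]
ee_rot: [98.3, 90.0, 9.1]
force: [-0.2, 0.2, -0.1]
gripper_width: 78.4
```

```bash
python3 st.py;  python3 - <<'E'
from workcell import grab_frame
import cv2
for n in("wrist",):
    cv2.imwrite(f"pics/{n}3.png",grab_frame(n)['img'])
E
```

```text
t 6.55 pos [639.3 161.   70.9] jaw deg 0.84 tilt [ 3.e-04  1.e-04 -1.e+00] F [-0.2  0.2 -0.1] w 78.4 q [13. 32. 89. -0. 59. 12.]
```

View pics/wrist3.png

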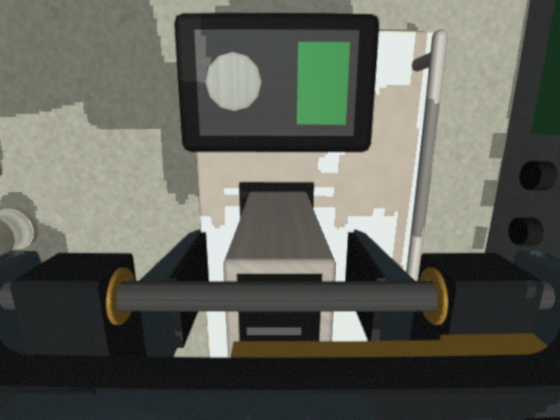

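mod_116 stands alone on the pad with a margin all round, at (277,215). Next is mod_94.

>>> play_rows(
  motion=[
    [0, 0, 0.01, 0, 1],
    [0, 0, 0.035, 0, 1],
    [0, 0, 0.065, 0, 1],
    [0, 0, 0.085, 0, 1],
    [-0.01, -0.003, 0.09, -0.02, 1],
    [-0.03, -0.01, 0.09, -0.06, 1],
    [-0.06, -0.019, 0.09, -0.13, 1],
    [-0.09, -0.028, 0.09, -0.2, 1],
  ],
)

```text
time_s: 7.27
ee_pos: [547.1, 132.4, 160.0]
ee_rot: [-63.1, 89.9, -164.0]
force: [0.8, -0.5, -0.2]
gripper_width: 91.3
```

>>> play_rows(
  motion=[
    [-0.03, -0.009, 0, -0.07, 1],
    [-0.06, -0.019, 0, -0.14, 1],
    [-0.085, -0.027, -0.01, -0.19, 1],
    [-0.1, -0.0315, -0.025, -0.22, 1],
    [-0.1079, -0.0335, -0.04, -0.2283, 1],
    [-0.1079, -0.0335, -0.045, -0.2283, 1],
    [-0.1079, -0.0335, -0.045, -0.2283, 1],
    [-0.1079, -0.0335, -0.045, -0.2283, 1],
  ],
)

```text
time_s: 7.93
ee_pos: [441.9, 99.6, 116.0]
ee_rot: [123.2, 90.0, 9.5]
force: [-0.3, -0.0, 0.6]
gripper_width: 90.8
```

```bash
python3 st.py;  python3 - <<'E'
from workcell import grab_frame
import cv2
for n in("wrist",):
    cv2.imwrite(f"pics/{n}4.png",grab_frame(n)['img'])
E
```

```text
t 7.9333 pos [441.9  99.6 116. ] jaw deg -23.71 tilt [ 7.e-04  1.e-04 -1.e+00] F [-0.3 -0.   0.6] w 90.8 q [ 11.  13. 113.  -0.  54.  35.]
```

View pics/wrist4.png

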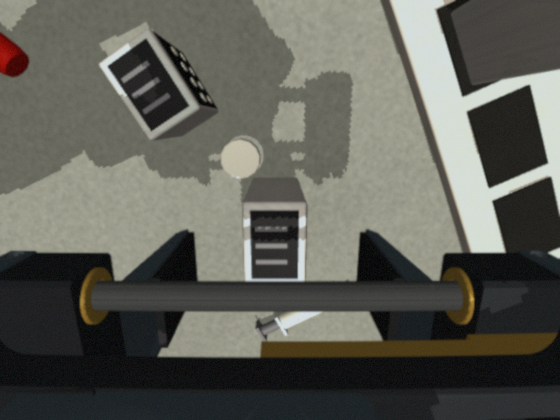

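mod_94 is centred between the fingers at (274,240), and the white cap at (240,157) is clear of them. Descending.

>>> play_rows(
  motion=[
    [0, 0, -0.01, 0, 1],
    [0, 0, -0.03, 0, 1],
    [0, 0, -0.05, 0, 1],
    [0, 0, -0.068, 0, 1],
    [0, 0, -0.078, 0, 1],
    [0, 0, -0.081, 0, 1],
    [0, 0, -0.081, 0, 1],
    [0, 0, -0.081, 0, 0],
  ],
)

```text
time_s: 8.65
ee_pos: [442.5, 99.7, 35.4]
ee_rot: [123.6, 89.9, 9.9]
force: [-0.3, -0.7, 1.6]
gripper_width: 87.0
```

>>> play_rows(
  motion=[
    [0, 0, 0, 0, 0],
    [0, 0, 0, 0, 0],
    [0, 0, 0, 0, 0],
    [0, 0, 0, 0, 0],
    [0, 0, 0, 0, 0],
    [0, 0, 0, 0, 0],
    [0, 0, 0, 0, 0],
    [0, 0, 0, 0, 0],
  ],
)

```text
time_s: 9.32
ee_pos: [441.1, 99.5, 34.8]
ee_rot: [-74.5, 90.0, 171.7]
force: [-1.0, -0.1, 2.0]
gripper_width: 40.1
```

```bash
python3 st.py
```

```text
t 9.3167 pos [441.1  99.5  34.8] jaw deg -23.71 tilt [-3.e-04  0.e+00 -1.e+00] F [-1.  -0.1  2. ] w 40.1 q [ 11.  19. 119.   0.  42.  35.]
```

>>> play_rows(
  motion=[
    [0, 0, 0.008, 0, 0],
    [0, 0, 0.025, 0, 0],
    [0.005, 0, 0.045, 0.02, 0],
    [0.018, -0.001, 0.06, 0.06, 0],
    [0.038, -0.003, 0.068, 0.11, 0],
    [0.063, -0.006, 0.07, 0.17, 0],
    [0.088, -0.008, 0.07, 0.23, 0],
    [0.113, -0.01, 0.07, 0.29, 0],
  ],
)

```text
time_s: 9.98
ee_pos: [555.3, 89.3, 105.5]
ee_rot: [95.5, 90.0, -1.4]
force: [-0.7, 0.9, -2.6]
gripper_width: 40.3
```

>>> play_rows(
  motion=[
    [0.025, -0.002, 0, 0.05, 0],
    [0.048, -0.004, 0, 0.1, 0],
    [0.066, -0.006, 0, 0.13, 0],
    [0.079, -0.0075, 0, 0.138, 0],
    [0.0861, -0.0085, 0, 0.1383, 0],
    [0.0861, -0.0085, 0, 0.1383, 0],
    [0.0861, -0.0085, -0.008, 0.1383, 0],
    [0.0861, -0.0085, -0.02, 0.1383, 0],
  ],
)

```text
time_s: 10.65
ee_pos: [640.2, 81.1, 85.2]
ee_rot: [97.9, 89.9, 8.8]
force: [-0.8, 0.1, -1.9]
gripper_width: 39.7
```

>>> play_rows(
  motion=[
    [0, 0, -0.01, 0, 0],
    [0, 0, -0.018, 0, 0],
    [0, 0, -0.024, 0, 0],
    [0, 0, -0.027, 0, 0],
    [0, 0, -0.0285, 0, 0],
    [0, 0, -0.0289, 0, 0],
    [0, 0, -0.0289, 0, 0],
    [0, 0, -0.0289, 0, 0],
  ],
)

```text
time_s: 11.32
ee_pos: [640.9, 81.0, 56.2]
ee_rot: [94.9, 89.9, 5.7]
force: [1.2, -0.8, -1.8]
gripper_width: 39.7
```

```bash
python3 st.py;  python3 - <<'E'
from workcell import grab_frame
import cv2
for n in("wrist",):
    cv2.imwrite(f"pics/{n}5.png",grab_frame(n)['img'])
E
```

```text
t 11.3167 pos [640.9  81.   56.2] jaw deg 0.84 tilt [ 1.3e-03  1.0e-04 -1.0e+00] F [ 1.2 -0.8 -1.8] w 39.7 q [ 6. 32. 92. -0. 56.  5.]
```

View pics/wrist5.png

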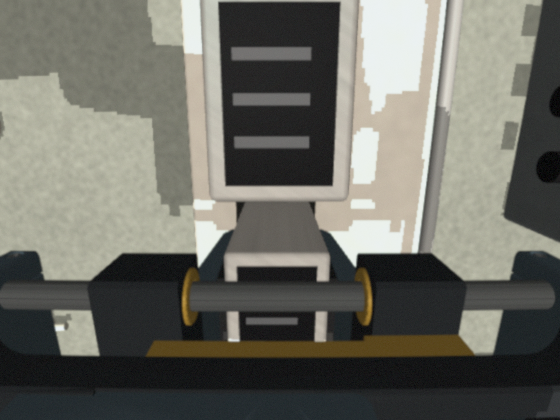

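Sitting on the pad, in line with mod_116. I'll release it and go to mod_72.

>>> play_rows(
  motion=[
    [0, 0, -0.0003, 0, 0],
    [0, 0, -0.0003, 0, 0.46],
    [0, 0, -0.0003, 0, 0.52],
    [0, 0, -0.0003, 0, 0.7],
    [0, 0, -0.0003, 0, 0.9],
    [0, 0, -0.0003, 0, 1],
    [0, 0, -0.0003, 0, 1],
    [0, 0, 0, 0, 1],
  ],
)

```text
time_s: 12.03
ee_pos: [640.4, 80.9, 55.9]
ee_rot: [84.7, 90.0, -4.5]
force: [-0.7, 0.1, -1.0]
gripper_width: 77.9
```

>>> play_rows(
  motion=[
    [0, 0, 0.01, 0, 1],
    [0, 0, 0.035, 0, 1],
    [0, 0, 0.065, 0, 1],
    [0, 0, 0.085, 0, 1],
    [-0.01, 0.006, 0.09, 0.005, 1],
    [-0.03, 0.018, 0.09, 0.012, 1],
    [-0.06, 0.036, 0.09, 0.025, 1],
    [-0.09, 0.054, 0.09, 0.038, 1],
  ],
)

```text
time_s: 12.7
ee_pos: [548.4, 135.3, 145.2]
ee_rot: [-95.4, 89.9, 177.6]
force: [0.2, 0.6, 0.0]
gripper_width: 91.1
```

```bash
python3 st.py;  python3 - <<'E'
from workcell import grab_frame
import cv2
for n in("wrist",):
    cv2.imwrite(f"pics/{n}6.png",grab_frame(n)['img'])
E
```

```text
t 12.7 pos [548.4 135.3 145.2] jaw deg 2.98 tilt [-1.3e-03  1.0e-04 -1.0e+00] F [0.2 0.6 0. ] w 91.1 q [13. 20. 97.  0. 63. 10.]
```

View pics/wrist6.png

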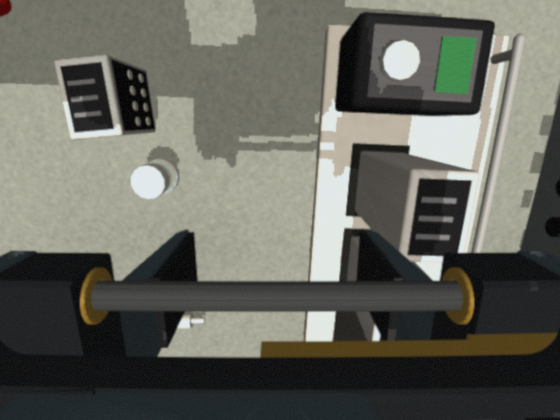

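Standing fine at (440,215). mod_72 at (105,95) shows 2 socket rows. I'm moving over it.

>>> play_rows(
  motion=[
    [-0.025, 0.015, 0, 0.01, 1],
    [-0.055, 0.033, 0, 0.024, 1],
    [-0.085, 0.051, 0, 0.038, 1],
    [-0.112, 0.067, -0.01, 0.05, 1],
    [-0.131, 0.078, -0.03, 0.057, 1],
    [-0.1418, 0.0843, -0.045, 0.059, 1],
    [-0.1418, 0.0843, -0.05, 0.059, 1],
    [-0.1418, 0.0843, -0.05, 0.059, 1],
  ],
)

```text
time_s: 13.42
ee_pos: [407.0, 218.9, 94.8]
ee_rot: [-65.0, 89.8, -148.6]
force: [-0.8, 0.1, 0.2]
gripper_width: 90.7
```

```bash
python3 st.py;  python3 - <<'E'
from workcell import grab_frame
import cv2
for n in("wrist",):
    cv2.imwrite(f"pics/{n}7.png",grab_frame(n)['img'])
E
```

```text
t 13.4167 pos [407.  218.9  94.8] jaw deg 6.49 tilt [-0.0026 -0.0016 -1.    ] F [-0.8  0.1  0.2] w 90.7 q [ 27.  15. 114.  -0.  51.  20.]
```

View pics/wrist7.png

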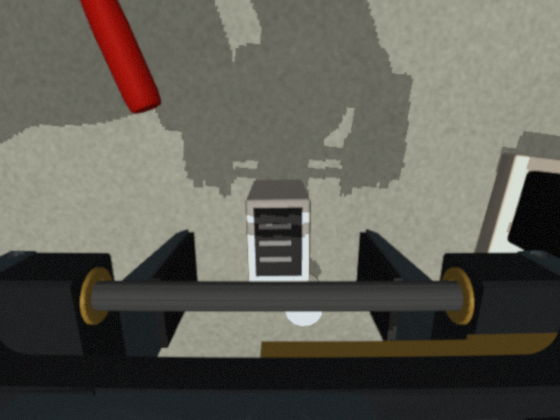

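mod_72 is centred between the fingers at (278,240). The cap at (304,315) sits beyond the module's end, outside the fingers' 32 mm width.

>>> play_rows(
  motion=[
    [0, 0, -0.01, 0, 1],
    [0, 0, -0.03, 0, 1],
    [0, 0, -0.05, 0, 1],
    [0, 0, -0.065, 0, 1],
    [0, 0, -0.0735, 0, 1],
    [0, 0, -0.0755, 0, 1],
    [0, 0, -0.0755, 0, 1],
    [0, 0, -0.0755, 0, 0],
  ],
)

```text
time_s: 14.13
ee_pos: [409.8, 219.5, 21.2]
ee_rot: [108.6, 89.9, 25.0]
force: [-0.7, 0.7, 0.8]
gripper_width: 87.2
```

>>> play_rows(
  motion=[
    [0, 0, 0, 0, 0],
    [0, 0, 0, 0, 0],
    [0, 0, 0, 0, 0],
    [0, 0, 0, 0, 0],
    [0, 0, 0, 0, 0],
    [0, 0, 0, 0, 0],
    [0, 0, 0, 0, 0],
    [0, 0, 0, 0, 0],
  ],
)

```text
time_s: 14.8
ee_pos: [408.5, 219.2, 20.4]
ee_rot: [-86.6, 90.0, -170.2]
force: [0.0, -0.9, 0.7]
gripper_width: 40.3
```

```bash
python3 st.py
```

```text
t 14.8 pos [408.5 219.2  20.4] jaw deg 6.39 tilt [-2.e-04 -0.e+00 -1.e+00] F [ 0.  -0.9  0.7] w 40.3 q [ 27.  21. 119.   0.  40.  20.]
```

>>> play_rows(
  motion=[
    [0, 0, 0.008, 0, 0],
    [0, 0, 0.025, 0, 0],
    [0.003, -0.006, 0.045, -0.002, 0],
    [0.012, -0.024, 0.06, -0.01, 0],
    [0.025, -0.05, 0.068, -0.02, 0],
    [0.039, -0.077, 0.07, -0.03, 0],
    [0.053, -0.104, 0.07, -0.04, 0],
    [0.067, -0.131, 0.07, -0.05, 0],
  ],
)

```text
time_s: 15.47
ee_pos: [476.1, 87.0, 91.1]
ee_rot: [95.2, 89.9, 8.7]
force: [-0.2, -0.0, -1.3]
gripper_width: 40.1
```

>>> play_rows(
  motion=[
    [0.015, -0.027, 0, -0.01, 0],
    [0.032, -0.05, 0, -0.02, 0],
    [0.053, -0.069, 0, -0.03, 0],
    [0.077, -0.081, 0, -0.04, 0],
    [0.102, -0.086, 0, -0.047, 0],
    [0.127, -0.0873, 0, -0.047, 0],
    [0.148, -0.0873, 0, -0.047, 0],
    [0.16, -0.0873, 0, -0.047, 0],
  ],
)

```text
time_s: 16.13
ee_pos: [638.0, 0.5, 90.4]
ee_rot: [88.4, 89.9, -0.8]
force: [0.1, 0.5, -1.5]
gripper_width: 40.0
```

>>> play_rows(
  motion=[
    [0.005, 0, 0, 0, 0],
    [0.006, 0, -0.005, 0, 0],
    [0.006, 0, -0.018, 0, 0],
    [0.006, 0, -0.032, 0, 0],
    [0.006, 0, -0.042, 0, 0],
    [0.006, 0, -0.0475, 0, 0],
    [0.006, 0, -0.0489, 0, 0],
    [0.006, 0, -0.0489, 0, 0],
  ],
)

```text
time_s: 16.8
ee_pos: [641.0, 1.0, 41.5]
ee_rot: [-92.3, 90.0, 178.6]
force: [-0.3, 0.0, -1.3]
gripper_width: 39.9
```

```bash
python3 st.py;  python3 - <<'E'
from workcell import grab_frame
import cv2
for n in("wrist",):
    cv2.imwrite(f"pics/{n}8.png",grab_frame(n)['img'])
E
```

```text
t 16.8 pos [641.    1.   41.5] jaw deg 0.84 tilt [-7.e-04  0.e+00 -1.e+00] F [-0.3  0.  -1.3] w 39.9 q [-1. 32. 93.  0. 54. -2.]
```

View pics/wrist8.png

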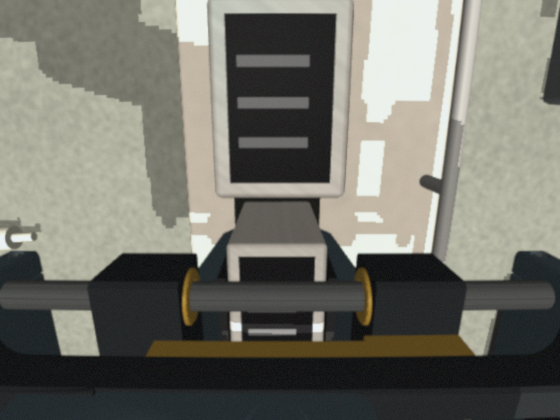

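Lined up. I'll release it, and work out where the red block and the ring are relative to the mod_50 grasp.

>>> play_rows(
  motion=[
    [0, 0, -0.0003, 0, 0],
    [0, 0, -0.0003, 0, 0.46],
    [0, 0, -0.0003, 0, 0.52],
    [0, 0, -0.0003, 0, 0.7],
    [0, 0, -0.0003, 0, 0.9],
    [0, 0, -0.0003, 0, 1],
    [0, 0, -0.0003, 0, 1],
    [0, 0, 0, 0, 1],
  ],
)

```text
time_s: 17.52
ee_pos: [641.6, 0.9, 41.5]
ee_rot: [89.2, 90.0, 0.1]
force: [-1.1, -0.6, 0.2]
gripper_width: 77.9
```

>>> play_rows(
  motion=[
    [0, 0, 0.01, 0, 1],
    [0, 0, 0.035, 0, 1],
    [0, 0, 0.065, 0, 1],
    [0, 0, 0.075, 0, 1],
    [-0.01, -0.01, 0.075, 0.01, 1],
    [-0.028, -0.028, 0.075, 0.025, 1],
    [-0.05, -0.053, 0.075, 0.05, 1],
    [-0.075, -0.08, 0.075, 0.075, 1],
  ],
)

```text
time_s: 18.18
ee_pos: [566.4, -79.2, 116.7]
ee_rot: [77.5, 89.9, -7.2]
force: [0.2, -1.1, -0.3]
gripper_width: 91.3
```

```bash
python3 st.py;  python3 - <<'E'
from workcell import grab_frame
from h import *
f=grab_frame("top"); cv2.imwrite("pics/top9.png",f['img'])
hsv=cv2.cvtColor(f['img'],cv2.COLOR_BGR2HSV); 
m=(((hsv[...,0]<8)|(hsv[...,0]>172))&(hsv[...,1]>150)&(hsv[...,2]>60)); ys,xs=np.nonzero(m[180:240,370:440]); print(xs.min()+370,xs.max()+370,ys.min()+180,ys.max()+180)
x0,x1,y0,y1=xs.min()+370,xs.max()+370,ys.min()+180,ys.max()+180
for z in(0,116): print(z,at(f,(x0,y0),z).round(),at(f,(x1,y1),z).round())
print("ring",at(f,(334,247),15).round())
E
```

```text
t 18.1833 pos [566.4 -79.2 116.7] jaw deg 5.31 tilt [ 1.3e-03 -2.0e-04 -1.0e+00] F [ 0.2 -1.1 -0.3] w 91.3 q [ -9.  22.  98.   0.  59. -14.]
390 415 192 221
0 [ 562. -291.    0.] [ 494. -349.    0.]
116 [ 545. -266.  116.] [ 483. -319.  116.]
ring [ 434. -156.   15.]
```

View pics/top9.png

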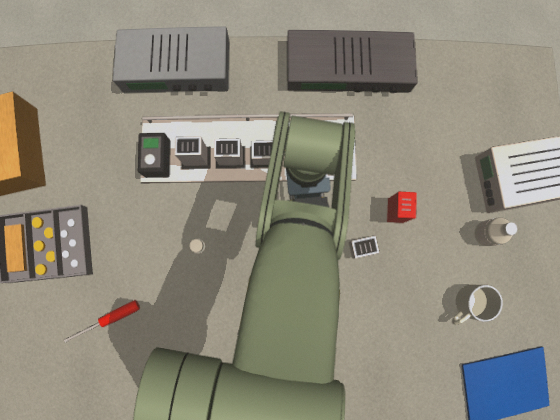

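The red block's nearest side is at y ≤ -290. The gripper body reaches about y = -241 during the mod_50 grasp, so there's roughly 49 mm of clearance. The ring at (434,-156) is also clear.

>>> play_rows(
  motion=[
    [-0.025, -0.027, 0, 0.02, 1],
    [-0.05, -0.054, 0, 0.045, 1],
    [-0.075, -0.08, 0, 0.07, 1],
    [-0.1, -0.107, -0.005, 0.095, 1],
    [-0.121, -0.13, -0.02, 0.112, 1],
    [-0.1335, -0.143, -0.035, 0.118, 1],
    [-0.1335, -0.143, -0.0415, 0.118, 1],
    [-0.1335, -0.143, -0.0415, 0.118, 1],
  ],
)

```text
time_s: 18.9
ee_pos: [432.0, -221.9, 74.0]
ee_rot: [-140.8, 89.9, 140.9]
force: [-0.4, 0.0, -0.4]
gripper_width: 91.1
```

```bash
python3 st.py;  python3 - <<'E'
from workcell import grab_frame
import cv2
for n in("wrist",):
    cv2.imwrite(f"pics/{n}10.png",grab_frame(n)['img'])
E
```

```text
t 18.9 pos [ 432.  -221.9   74. ] jaw deg 11.74 tilt [-0.002   0.0016 -1.    ] F [-0.4  0.  -0.4] w 91.1 q [-29.  18. 112.   0.  49. -40.]
```

View pics/wrist10.png

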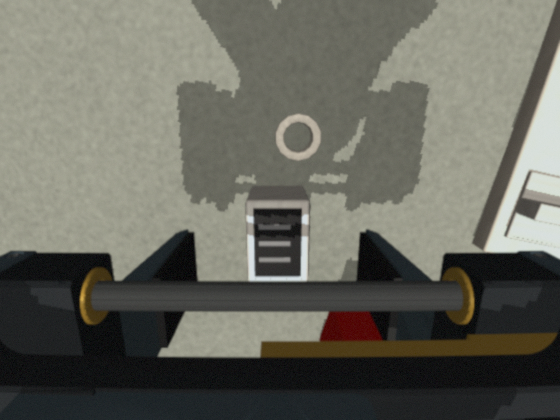

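mod_50 is centred at (278,240). Red at (350,320) stays behind, on the far side. Descending.

>>> play_rows(
  motion=[
    [0, 0, -0.01, 0, 1],
    [0, 0, -0.025, 0, 1],
    [0, 0, -0.042, 0, 1],
    [0, 0, -0.056, 0, 1],
    [0, 0, -0.063, 0, 1],
    [0, 0, -0.065, 0, 1],
    [0, 0, -0.065, 0, 1],
    [0, 0, -0.065, 0, 0],
  ],
)

```text
time_s: 19.62
ee_pos: [434.2, -222.1, 10.7]
ee_rot: [54.3, 89.9, -23.8]
force: [-0.1, 0.9, -0.3]
gripper_width: 86.9
```

>>> play_rows(
  motion=[
    [0, 0, 0, 0, 0],
    [0, 0, 0, 0, 0],
    [0, 0, 0, 0, 0],
    [0, 0, 0, 0, 0],
    [0, 0, 0, 0, 0],
    [0, 0, 0, 0, 0],
    [0, 0, 0, 0, 0],
    [0, 0, 0, 0, 0],
  ],
)

```text
time_s: 20.28
ee_pos: [433.0, -222.1, 10.0]
ee_rot: [-123.1, 90.0, 158.8]
force: [-1.6, -0.4, 1.0]
gripper_width: 40.1
```

```bash
python3 st.py
```

```text
t 20.2833 pos [ 433.  -222.1   10. ] jaw deg 11.89 tilt [-2.e-04  1.e-04 -1.e+00] F [-1.6 -0.4  1. ] w 40.1 q [-29.  24. 116.  -0.  40. -40.]
```

>>> play_rows(
  motion=[
    [0, 0, 0.008, 0, 0],
    [0, 0, 0.025, 0, 0],
    [0.004, 0.004, 0.045, -0.005, 0],
    [0.015, 0.014, 0.06, -0.015, 0],
    [0.033, 0.028, 0.068, -0.035, 0],
    [0.056, 0.044, 0.07, -0.06, 0],
    [0.08, 0.06, 0.07, -0.085, 0],
    [0.104, 0.076, 0.07, -0.11, 0],
  ],
)

```text
time_s: 20.95
ee_pos: [538.0, -145.3, 80.8]
ee_rot: [69.9, 90.0, -14.6]
force: [0.7, -0.4, -1.8]
gripper_width: 39.8
```

>>> play_rows(
  motion=[
    [0.024, 0.016, 0, -0.02, 0],
    [0.048, 0.031, 0, -0.045, 0],
    [0.07, 0.044, 0, -0.065, 0],
    [0.088, 0.056, 0, -0.078, 0],
    [0.1, 0.064, 0, -0.083, 0],
    [0.1057, 0.067, 0, -0.083, 0],
    [0.1057, 0.067, -0.006, -0.083, 0],
    [0.1057, 0.067, -0.018, -0.083, 0],
  ],
)

```text
time_s: 21.62
ee_pos: [643.2, -79.4, 62.6]
ee_rot: [71.2, 89.9, -17.9]
force: [0.2, -0.1, -2.6]
gripper_width: 39.9
```

>>> play_rows(
  motion=[
    [0, 0, -0.01, 0, 0],
    [0, 0, -0.019, 0, 0],
    [0, 0, -0.025, 0, 0],
    [0, 0, -0.0285, 0, 0],
    [0, 0, -0.03, 0, 0],
    [0, 0, -0.0308, 0, 0],
    [0, 0, -0.0308, 0, 0],
    [0, 0, -0.0308, 0, 0],
  ],
)

```text
time_s: 22.28
ee_pos: [643.2, -79.1, 31.6]
ee_rot: [83.1, 89.9, -6.1]
force: [-0.6, -0.8, -2.9]
gripper_width: 39.8
```

```bash
python3 st.py;  python3 - <<'E'
from workcell import grab_frame
import cv2
for n in("wrist",):
    cv2.imwrite(f"pics/{n}11.png",grab_frame(n)['img'])
E
```

```text
t 22.2833 pos [643.2 -79.1  31.6] jaw deg 0.84 tilt [ 1.2e-03 -1.0e-04 -1.0e+00] F [-0.6 -0.8 -2.9] w 39.8 q [-8. 33. 93.  0. 54. -9.]
```

View pics/wrist11.png

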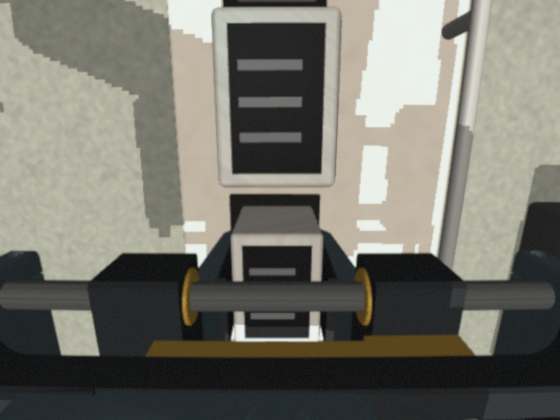

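Releasing, then retreating to look at all four.

>>> play_rows(
  motion=[
    [0, 0, -0.0003, 0, 0],
    [0, 0, -0.0003, 0, 0.46],
    [0, 0, -0.0003, 0, 0.52],
    [0, 0, -0.0003, 0, 0.7],
    [0, 0, -0.0003, 0, 0.9],
    [0, 0, -0.0003, 0, 1],
    [0, 0, -0.0003, 0, 1],
    [0, 0, 0, 0, 1],
  ],
)

```text
time_s: 23.0
ee_pos: [642.8, -79.0, 31.2]
ee_rot: [106.7, 90.0, 17.6]
force: [-0.3, -0.3, -0.5]
gripper_width: 78.1
```

>>> play_rows(
  motion=[
    [0, 0, 0.01, 0, 1],
    [0, 0, 0.035, 0, 1],
    [0, 0, 0.065, 0, 1],
    [0, 0, 0.095, 0, 1],
    [-0.01, -0.01, 0.115, 0, 1],
    [-0.03, -0.03, 0.13, 0, 1],
    [-0.055, -0.055, 0.14, 0, 1],
    [-0.08, -0.08, 0.15, 0, 1],
  ],
)

```text
time_s: 23.67
ee_pos: [562.4, -159.5, 183.0]
ee_rot: [68.6, 89.9, -20.5]
force: [0.3, -0.4, -0.5]
gripper_width: 90.8
```

>>> play_rows(
  motion=[
    [-0.03, -0.02, 0, 0, 1],
    [-0.06, -0.045, 0, 0, 1],
    [-0.09, -0.07, 0, 0, 1],
    [-0.12, -0.095, 0, 0, 1],
    [-0.15, -0.12, 0, 0, 1],
    [-0.17, -0.135, 0, 0, 1],
    [-0.18, -0.14, 0, 0, 1],
    [-0.18, -0.14, 0, 0, 1],
  ],
)

```text
time_s: 24.33
ee_pos: [381.2, -299.8, 182.0]
ee_rot: [39.5, 90.0, -49.9]
force: [0.4, 0.8, 0.6]
gripper_width: 91.4
```

```bash
python3 st.py
python3 - <<'E'
from h import *
from workcell import grab_frame
for n,reg in(("scene",(110,320,220,400)),("top",(110,200,130,370))):
    f=grab_frame(n); im=f['img']; k=3; big=cv2.resize(im,None,fx=k,fy=k,interpolation=cv2.INTER_CUBIC)
    L=lambda P,c:[cv2.polylines(big,[np.round((proj(f,P)+.5)*k-.5).astype(np.int32)],True,c,1,cv2.LINE_AA)]
    cv2.imwrite(f"pics/{n}12.png",im)
    for i,h in zip(range(4),(50,72,94,116)):
        q=np.array([641.0,41.0])+np.array([-np.sin(.0147),np.cos(.0147)])*(i-1.5)*80
        L(box(q[0],q[1],.84,0,21,52,68)[:4],(0,0,255)); L(box(q[0],q[1],.84,h,21)[4:],(0,255,0))
    a,b,c,d=reg; o=big[a*k:b*k,c*k:d*k]; s=min(800/o.shape[1],600/o.shape[0]); cv2.imwrite(f"pics/fin_{n}.png",cv2.resize(o,None,fx=s,fy=s,interpolation=cv2.INTER_AREA))
E
```

```text
t 24.3333 pos [ 381.2 -299.8  182. ] jaw deg 0.65 tilt [ 4.e-04 -5.e-04 -1.e+00] F [0.4 0.8 0.6] w 91.4 q [-40.  12. 104.  -0.  64. -40.]
```

View pics/fin_scene.png

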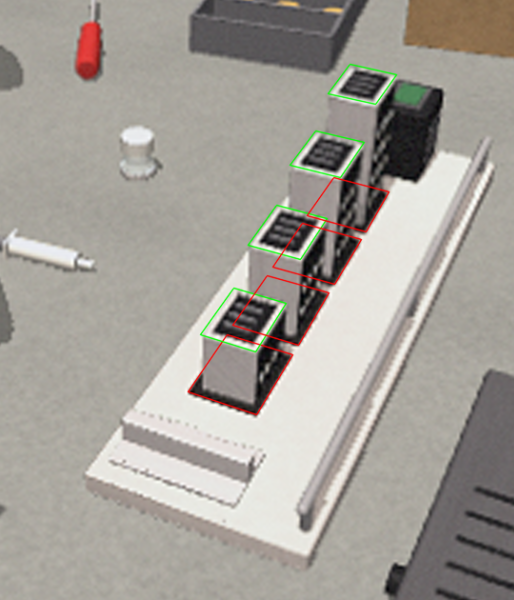

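View pics/fin_top.png

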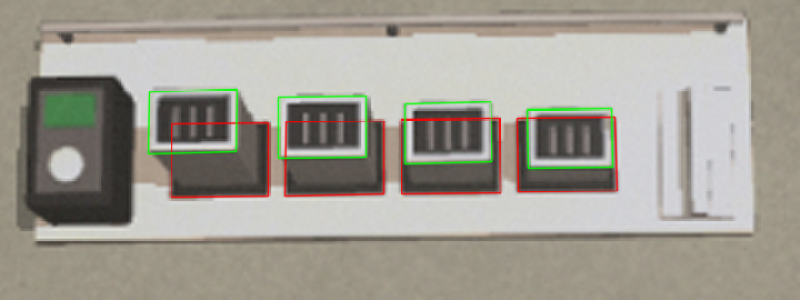

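In both views the green predicted tops coincide with the real tops. All four stand upright and centred on their pads, in descending order from the controller. Nothing is touching the gripper, so I'm handing in.

```bash
python3 -c "
from workcell import job_done
print(job_done())"
```

```text
the job is handed in; nothing more can be done
None
```

All four modules are standing on the pads in order of height, and I handed the job in at about 24 s of the 106 s allowed. From the controller to the end stop they go mod_116, mod_94, mod_72, mod_50. Each is upright with its long side along the row, and I did not touch the red look-alike.

- **Final position check:** with the arm clear, I overlaid the predicted module tops on the scene and top pictures. All four matched to within 1–2 mm.
- **Forces:** readings between moves stayed below about 5 N, and every grip closed on the expected 40 mm.
- **Disagreement:** while mod_116 was held over its pad, the wrist camera showed it about 1.5 mm off along x. That is within the 2 mm calibration error, and nothing else disagreed.

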